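# Press home a proud vial stopper on the lever press

## Robot

A 7-joint arm with a two-finger parallel gripper is mounted at the origin on the work surface; the furniture and walls round the work are solid. World frame = base frame: x ahead of the robot, y to its left, z up, the work surface at z = 0. Lengths are in m, angles in rad, forces in N, time in s.
With the tool pointing down it reaches from about 0.425 to 0.8 m from the base axis. Payload 8.3 kg.
Tool frame: the origin (TCP) lies at the very end of the fingers, on their centre line; the grasp point (between the pads) lies 19 mm behind it (env.pinch_z is the distance from the TCP to the grasp point, in m); z points along the fingers, y is the line along which they close (so a half turn about z gives the same grasp; the last joint's range is limited). The gripper opens to 85 mm and grips with 20 to 120 N. Pads are 22 mm wide; open, the fingers measure 114 mm over their backs; the gripper's body (76 mm by 85 mm) begins 54 mm behind the grasp point. The pads swing forward as they close: fully open they stand 13 mm farther back than shut.
Start: joints at [-1.216, 0.383, 0.016, 1.37, -0.006, 1.388, -0.046], TCP at [0.254, 0.571, 0.231] pointing down, gripper open.
Joint ranges: [-2.95, 2.95], [-0.25, 2.06], [-1.52, 1.56], [0.18, 2.33], [-1.44, 4.58], [0.02, 2.06], [-3.01, 3.01]. Speed limits (rad/s): [2.39, 2.39, 3.01, 3.01, 3.14, 3.14, 3.14].

## Interface

Orientations are given as a unit quaternion [x, y, z, w].
In Python, from plant import env, cams, ticket gives the robot as it stands. The module is installed in compiled form; this text tells all that it offers.
- The arm moves only by the tool apply_moves, never from a script. Its argument "rows" is one flat list of numbers, 5 for each row, row after row: the closure, from 0 (fully open) to 1 (shut), then the shift along the tool's x, y, z in m, then the turn about the tool's z in rad. In form: [jaw, tx, ty, tz, spin, jaw, tx, ty, tz, spin, ...]. A call has 1 to 20 rows; each row is the pose to reach, as a shift and turn from the pose commanded when the call began, along the tool's axes at that moment; what a row does not reach only later rows make up. A row lasts 1/8 s, in which the tool goes at most 62.5 mm and 10.7 degrees, less where a joint would pass 70% of its speed; a pose out of reach is approached as far as the arm can. A call with a gripper value outside its range is refused whole. The fingers move at their own pace and stop on an object; the grip force is fixed at half the most. Time passes only in rows, so rows that repeat a pose let the fingers close. It gives the time, the measured TCP pose, the force, the opening and the grip force at its end, in the units of the state.
- env.observe(): the state, without advancing time (a new reading comes with each control period).
- cams.read_camera(name): name is "scene" or "top"; returns a dict with "color" (400x640x3 uint8, blue, green, red), "camera_matrix" (3x3 intrinsics, pixels), "rvec" (rotation vector, rad) and "tvec" (3), from world to camera coordinates, as OpenCV has them. Camera axes: x right, y down, z forward; pixel columns grow to the right and rows downward; lengths in m; the calibration is good to about 2 mm. A picture is of the moment at which its call begins. There is no depth.
- ticket.close_job(): hands the job in; it is judged then, once.
The state is a dict: "time": time; "q": joint angles; "joint_velocities": joint speeds; "joint_torque": joint torques, N m; "tool_pos": TCP position; "eef_rot": TCP orientation; "force": force on the tool from outside, world axes, zero at the start; "moment": the same for the moment, N m; "width": finger opening in m; "gripper_force": force on a finger pad.
Only numpy, scipy, OpenCV 4.12 (cv2) and the standard library are available. Lean on these libraries where they do the work, as an engineer would, in place of code of your own. Each camera call takes 0.05 s, during which the arm holds its last target. There are 200 camera calls.

## Task

Two stoppered amber vials stand on the bench: put the finished one, whose stopper already sits flat on its rim, into the free socket of the white vial holder, and stand the one whose stopper still sticks up in the nest of the lever press, keeping the safety catch on so that the yoke stays locked open while you load. Then flip the catch towards the front of the press until it is fully over, and pull the yoke by its cross bar forward and all the way down onto its stops, so that the pad drives the stopper home. The stopper springs back if let go, so finish while still holding the bar fully down; leave the petri dish and the blue-capped bottle where they are.

Things in the scene. Friction and masses are not known exactly. Their poses are not given: they have to be found in the camera images.
- proud_vial: Amber glass vial whose grey rubber stopper STICKS UP; loose, upright, about 100 g. Body 40 mm in diameter up to 46 mm height (grasp it there), shoulder, 23 mm neck, rim 27 mm wide at 68 mm height; the stopper's 25 mm flange floats 12 mm above the rim: 84 mm tall in all. Origin: centre of the underside, z up. Goes into the nest of the press.
- proud_stopper (a joint): How far the sticking-up stopper has been pushed into its vial, in m: 0 = 12 mm proud, 0.012 = flange flat on the rim (can go to 0.014). Spring back force: 4 N at 0, 10 N at 0.012; it comes up again when let go.
- proud_top (a point): Centre of the top face of that stopper.
- seated_vial: The same amber vial but with its stopper already HOME: the 25 mm flange lies flat on the rim, the whole stands 72 mm high. Loose, upright, body 40 mm in diameter, about 100 g. Origin: centre of the underside, z up. Goes into the free socket of the holder.
- holder: White plastic plate, 72 x 138 x 8 mm, fixed to the bench, with two ring-shaped sockets 66 mm apart: the one at its -y end holds a finished vial with an aluminium crimp cap (fixed, 40 mm in diameter, top 82 mm above the bench), the one at its +y end is free. Origin: centre of the underside; x across the plate, y along it.
- socket (a point): Centre of the floor of the free socket, 8 mm above the bench: a white ring 45 mm in inner diameter and 16 mm high (rim 24 mm above the bench, 61 mm across), flared over its top 5 mm. A seated vial's origin lies on this point.
- press: Hand lever press, fixed: white base plate (225 x 168 mm, top 12 mm above the bench), nest in front, two cheeks behind carrying a U-shaped yoke, catch on its -y side. Origin: on the bench under the nest's axis; x to the rear of the press (away from the robot), y left, z up. Behind the nest's axis: two 100 mm high stop pillars at x 58, y +-46 mm; catch from x 70 mm; open yoke from x 105 mm.
- nest (a point): Centre of the floor of the nest, 12 mm above the bench: an aluminium ring 45 mm in inner diameter and 15 mm high (rim 27 mm above the bench, 61 mm across), flared over its top 5 mm. A seated vial's origin lies on this point.
- catch (a joint): Safety catch, rad: 0 = on (its tooth bars a pin on the yoke, which cannot move), 1.4 = flipped fully over, off. It grows as the tab is pulled towards the front of the press and down. A weighted steel catch, light to move (under 1 N at the tab): past about 0.75 it tips over by itself and stays off, before about 0.5 it falls back on.
- catch_tab (a point): Middle of the black tab of the catch: 16 mm deep (x), 12 mm wide (y of the press), 24 mm high, free on all sides; stands upright when the catch is on, about 219 mm above the bench. Pinch it across y, or pull it from behind.
- catch_hinge (a point): Hinge of the catch: at (82, -60, 165) mm in the press's frame, axis along the press's y. At catch value c the tab lies 54*sin(0.087+c) mm in front of (press -x) and 54*cos(0.087+c) mm above this point. Its bracket rises to 175 mm above the bench, 10 to 17 mm to the -y side of the hinge.
- lever (a joint): Yoke, rad: 0 = open, upright (leaning 5 degrees back), 1.658 = level, on its stops, the pad pressing a stopper home. It is sprung and swings up again if let go; at the bottom, with the stopper under the pad, it takes about 9 N down at the bar to hold it.
- lever_grip (a point): Middle of the cross bar of the yoke, to be gripped: round rubber sleeve 16 mm in diameter along the press's y, 76 mm of it free between the yoke's two arms. Open it lies about 321 mm above the bench; on the stops 107 mm above the bench, 90 mm in front of the axis of the nest.
- lever_hinge (a point): Hinge of the yoke: at (125, 0, 107) mm in the press's frame, axis along the press's y. The bar moves on a 215 mm arc about it: at lever value q it lies 215*sin(q-0.087) mm in front of (press -x) and 215*cos(q-0.087) mm above this point.
- dish: Bystander: lidded petri dish, 90 mm across, 16 mm high, lying on the bench. Loose. Origin: centre of the underside.
- drop_bottle: Bystander: small white bottle with a blue cap, 42 mm across, 96 mm high, standing on the bench. Loose. Origin: centre of the underside.

How it is judged:
On the way, in this order (a step that is already met when the one before it is completed fails the run):
1. with the catch still on, the proud-stoppered vial stands in the press nest and the finished vial in the holder's socket, both let go (horizontal distance between proud_vial and nest below 0.006 m and z of proud_vial in the frame of nest between -0.004 and 0.004 m and angle between each of proud_vial, seated_vial's own z axis and vertical below 0.08 rad and horizontal distance between seated_vial and socket below 0.006 m and z of seated_vial in the frame of socket between -0.004 and 0.004 m and contact force between the fingers and proud_vial below 0.05 N and contact force between the fingers and seated_vial below 0.05 N and value of joint catch below 0.2 rad and value of joint lever below 0.1 rad), for 0.2 s.
2. the catch is flipped over while the yoke is still open (value of joint catch above 0.9 rad and value of joint lever below 0.3 rad), for 0.1 s.
At the end, for the whole second after the job is handed in: Fingers hold the yoke (over 1.5 N) on its stops (lever over 1.61 rad), stopper pushed in over 9 mm, catch off (over 0.8 rad), proud vial in the nest and finished vial in the socket (each within 6 mm sideways, 4 mm in height, 0.08 rad of upright) (horizontal distance between proud_vial and nest below 0.006 m and z of proud_vial in the frame of nest between -0.004 and 0.004 m and angle between each of proud_vial, seated_vial's own z axis and vertical below 0.08 rad and horizontal distance between seated_vial and socket below 0.006 m and z of seated_vial in the frame of socket between -0.004 and 0.004 m and value of joint lever above 1.61 rad and value of joint proud_stopper above 0.009 m and value of joint catch above 0.8 rad and contact force between the fingers and press above 1.5 N); the arm keeps its last pose, push and grip.
It fails at once if the petri dish is moved more than 30 mm (distance of dish from where it was at the start of the episode above 0.03 m).
It fails at once if the blue-capped bottle is moved more than 30 mm (distance of drop_bottle from where it was at the start of the episode above 0.03 m).
It also fails if it takes over 70 s, if anything falls off the work surface, if the arm or the gripper's body presses on something with over 40 N, if the wrist force passes 120 N, or if a joint passes its speed limit or range.

## Working session

There is one attempt and no reset: what is moved stays moved. The work goes in short steps, Python scripts to look and compute and a tool call to move; the robot and the scene stay as the last step left them, time stands still between calls to the robot, and variables do not carry over. Pictures are saved under pics/ and viewed, at most 11 in all, crops included, and the job is handed in when it is done.

Besides the shell and the picture viewer there is one more tool, called after "Request:" as name(argument=value, ...) on one line, values as JSON. apply_moves: Moves the arm, as the interface text tells. Its arguments: {"type":"object","properties":{"rows":{"type":"array","items":{"type":"number"}}},"required":["rows"]}

```bash
mkdir -p pics
cat > h.py <<'E'
import numpy as np, cv2
from plant import env, cams, ticket
from scipy.spatial.transform import Rotation as R
def cam(n):
    c=cams.read_camera(n); c["K"]=np.array(c["camera_matrix"],float); c["R"]=cv2.Rodrigues(np.array(c["rvec"],float))[0]; c["t"]=np.array(c["tvec"],float).ravel(); return c
def ray(c,u,v):
    d=c["R"].T@np.linalg.inv(c["K"])@[u,v,1]; return -c["R"].T@c["t"], d/np.linalg.norm(d)
def plane(c,u,v,z):
    o,d=ray(c,u,v); return o+d*(z-o[2])/d[2]
def proj(c,P):
    return cv2.projectPoints(np.atleast_2d(np.array(P,float)),np.array(c["rvec"],float),c["t"],c["K"],None)[0].reshape(-1,2)
E
python3 - <<'E'
from h import *
s=env.observe(); print({k:np.round(v,3) for k,v in s.items()}, R.from_quat(s["eef_rot"]).as_matrix().round(3))
for n in("scene","top"):
    c=cam(n); cv2.imwrite(f"pics/{n}0.png",c["color"]); print(n,c["K"].round(1),c["R"].round(3),(-c["R"].T@c["t"]).round(3))
E
```

```text
{'time': np.float64(0.0), 'q': array([-1.216,  0.384,  0.016,  1.371, -0.006,  1.388, -0.046]), 'joint_velocities': array([-0.001, -0.001, -0.001,  0.001,  0.001, -0.001,  0.001]), 'joint_torque': array([-2.0000e-03, -6.2760e+01,  8.4300e-01, -3.7182e+01,  1.6000e-02,
        1.4000e-02,  0.0000e+00]), 'tool_pos': array([0.253, 0.571, 0.23 ]), 'eef_rot': array([ 0.207,  0.978, -0.001, -0.   ]), 'force': array([-0.606,  0.536, -1.222]), 'moment': array([-0.012, -0.002, -0.03 ]), 'gripper_force': np.float64(0.0), 'width': np.float64(0.085)} [[-0.914  0.406 -0.001]
 [ 0.406  0.914 -0.002]
 [-0.    -0.002 -1.   ]]
scene [[395.8   0.  314.5]
 [  0.  395.8 193.8]
 [  0.    0.    1. ]] [[ 0.854 -0.52   0.009]
 [-0.363 -0.608 -0.706]
 [ 0.372  0.6   -0.708]] [ 0.125 -0.699  1.058]
top [[440.7   0.  320.6]
 [  0.  440.7 197.3]
 [  0.    0.    1. ]] [[-0.107 -0.994  0.002]
 [-0.86   0.091 -0.502]
 [ 0.499 -0.056 -0.865]] [-0.181  0.134  1.521]
```

View pics/scene0.png

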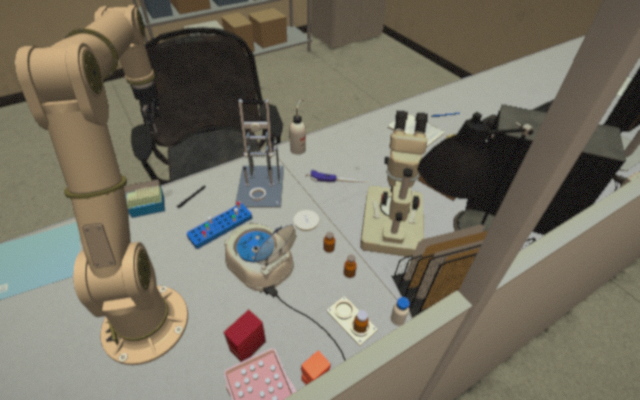

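View pics/top0.png

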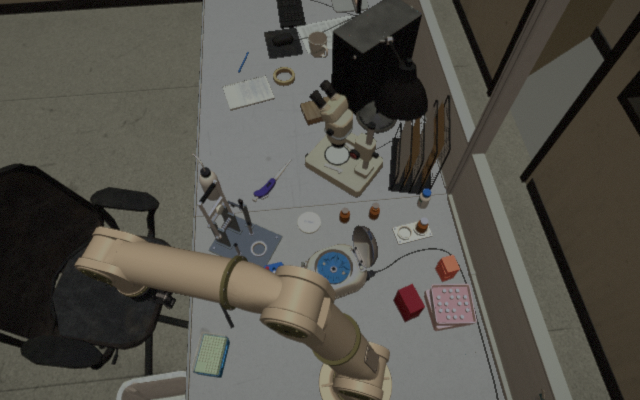

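The scene view shows the loose vials at (329,242) and (350,265), the free socket at (344,309), the nest at (258,193), the dish at (306,220) and the bottle at (401,311). In the top view the same vials are at (344,215) and (374,211), and the nest is at (259,248). I'll zoom in next.

Run:
```python
import cv2,numpy as np
s=cv2.imread("pics/scene0.png");t=cv2.imread("pics/top0.png")
up=lambda i,f:cv2.resize(i,None,fx=f,fy=f,interpolation=cv2.INTER_CUBIC)
a=up(s[95:215,225:325],4)  #400x480
b=up(t[150:270,190:290],4)
cv2.imwrite("pics/press.png",np.hstack([a,b]))
a=up(s[225:345,310:410],4); b=up(t[185:255,335:435],4); b=cv2.copyMakeBorder(b,0,200,0,0,0)
cv2.imwrite("pics/vials.png",np.hstack([a,b]))
```

```text
(no output)
```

View pics/press.png

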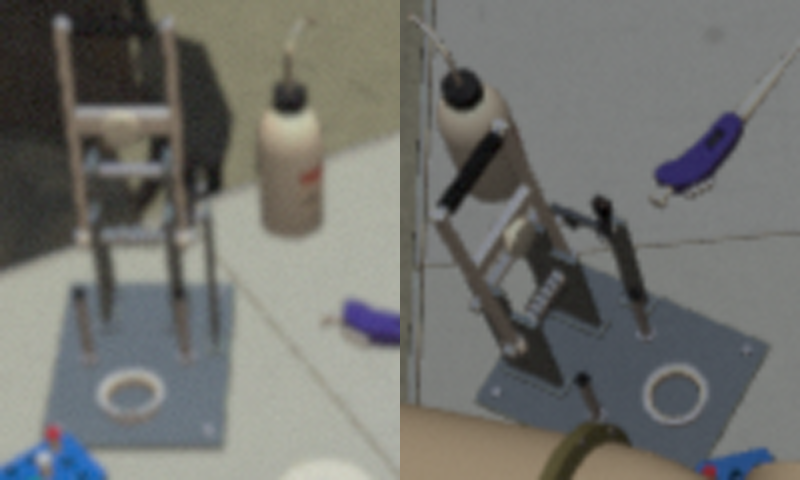

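View pics/vials.png

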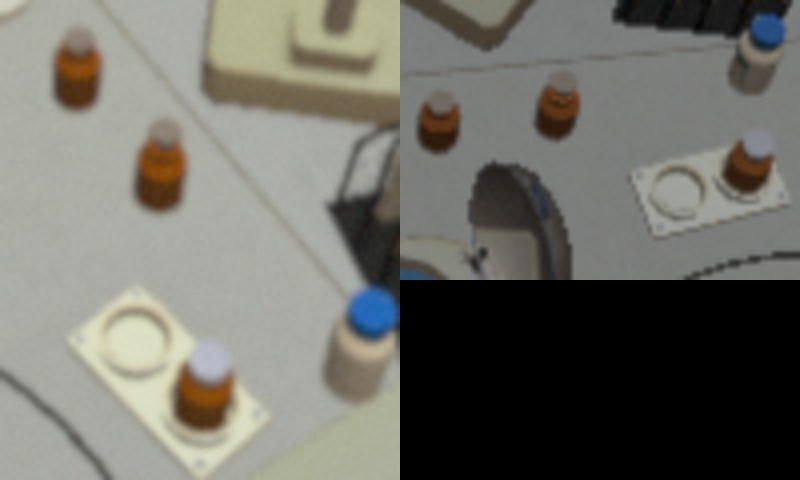

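```bash
cat > m.py <<'E'
from h import *
S=cam("scene");T=cam("top")
def s(x,y,ox,oy): return (x/4-.375+ox, y/4-.375+oy)
def tri(p,q):
    P=[c["K"]@np.c_[c["R"],c["t"]] for c in(S,T)]
    X=cv2.triangulatePoints(P[0],P[1],np.array(p,float).reshape(2,1),np.array(q,float).reshape(2,1)).ravel(); return X[:3]/X[3]
V=lambda x,y:s(x,y,310,225); W=lambda x,y:s(x-400,y,335,185)
A=lambda x,y:s(x,y,225,95); B=lambda x,y:s(x-400,y,190,150)
for n,z,p,q in [("seated",.072,V(79,36),W(440,100)),("proud",.084,V(165,129),W(564,79)),("socket",.024,V(137,339),W(678,190)),("crimp",.082,V(211,356),W(757,144)),
 ("nest",.027,A(131,391),B(675,391)),("bottle",.096,V(374,303),W(768,25)),("barL",.32,A(62,20),B(440,215)),("barR",.32,A(167,20),B(500,130)),
 ("pillL",.1,A(79,292),B(583,380)),("pillR",.1,A(180,292),B(635,297)),("tab",.219,A(202,182),B(602,205))]:
    print(n,plane(S,*p,z).round(4),plane(T,*q,z).round(4),"tri",tri(p,q).round(4))
for n,p in [("RR",A(233,283)),("FR",A(222,447)),("FL",A(45,445)),("RL",A(72,284))]: print(n,plane(S,*p,.012).round(4))
for n,p in [("RL?",B(480,397)),("RR?",B(768,346)),]: print(n,plane(T,*p,.012).round(4))
print("holder corners", [plane(S,*V(*p),.008).round(4)[:2] for p in [(68,340),(137,287),(268,414),(200,476)]])
for n,c,r in(("S",S,(230,290,310,370)),("T",T,(200,225,335,390))):
    im=c["color"]; h=cv2.cvtColor(im,cv2.COLOR_BGR2HSV); m=((h[...,0]<16)&(h[...,1]>150)&(h[...,2]>50)).astype('uint8')
    k=np.zeros_like(m); k[r[0]:r[1],r[2]:r[3]]=m[r[0]:r[1],r[2]:r[3]]
    n_,_,st,ce=cv2.connectedComponentsWithStats(k)
    for i in range(1,n_):
        if st[i,4]>30: print(n,ce[i].round(1),st[i], plane(c,*ce[i],.027).round(4))
E
python3 m.py
```

```text
seated [ 0.5908 -0.0407  0.072 ] [ 0.5917 -0.0429  0.072 ] tri [ 0.5898 -0.0426  0.075 ]
proud [ 0.5919 -0.1572  0.084 ] [ 0.5952 -0.1597  0.084 ] tri [ 0.5917 -0.1588  0.0878]
socket [ 0.4982 -0.2637  0.024 ] [ 0.4984 -0.2583  0.024 ] tri [ 0.5015 -0.2603  0.0161]
crimp [ 0.5127 -0.324   0.082 ] [ 0.5103 -0.3245  0.082 ] tri [ 0.5113 -0.3244  0.0823]
nest [0.4901 0.2898 0.027 ] [0.4926 0.288  0.027 ] tri [0.4903 0.2876 0.0299]
bottle [ 0.6251 -0.3548  0.096 ] [ 0.626  -0.3585  0.096 ] tri [ 0.6228 -0.3566  0.1012]
barL [0.5311 0.4495 0.32  ] [0.5291 0.4348 0.32  ] tri [0.524  0.4324 0.3304]
barR [0.6088 0.4037 0.32  ] [0.603  0.3893 0.32  ] tri [0.5994 0.3875 0.3294]
pillL [0.4789 0.3602 0.1   ] [0.4786 0.3603 0.1   ] tri [0.4789 0.3604 0.0998]
pillR [0.558  0.3131 0.1   ] [0.5554 0.313  0.1   ] tri [0.557  0.3132 0.0992]
tab [0.5854 0.3064 0.219 ] [0.5842 0.3237 0.219 ] tri [0.5942 0.3261 0.2024]
RR [0.6496 0.3911 0.012 ]
FR [0.5349 0.1971 0.012 ]
FL [0.3989 0.2812 0.012 ]
RL [0.5104 0.4722 0.012 ]
RL? [0.5124 0.4693 0.012 ]
RR? [0.5361 0.2009 0.012 ]
holder corners [array([ 0.4606, -0.2318]), array([ 0.5279, -0.222 ]), array([ 0.5502, -0.352 ]), array([ 0.4832, -0.3635])]
S [329. 244.] [325 238   9  13  87] [ 0.5874 -0.0465  0.027 ]
S [349.6 268.2] [345 261  11  16 125] [ 0.5911 -0.1587  0.027 ]
T [374.1 211.4] [370 207   9   9  59] [ 0.596  -0.1602  0.027 ]
T [344.4 215.5] [341 212   8   7  43] [ 0.5902 -0.0442  0.027 ]
```

```bash
cat >> h.py <<'E'
def go(p,yaw=None,s=None):
    s=s or env.observe(); M=R.from_quat(s["eef_rot"]).as_matrix(); d=M.T@(np.array(p)-s["tool_pos"])
    sp=0
    if yaw is not None:
        sp=(np.degrees(np.arctan2(M[1,1],M[0,1]))-yaw+90)%180-90; sp=np.radians(sp)
    print("go",p,yaw,"->",d.round(4),"spin",round(sp,3))
E
python3 - <<'E'
from h import *
go([.590,-.043,.25],9.8)
exec(open("m.py").read().split("V=")[0])
for z in(.1,.15,.2): print(plane(T,365,226,z).round(3))
print(tri((294,227),(365,226)).round(3))
E
```

```text
go [0.59, -0.043, 0.25] 9.8 -> [-0.5567 -0.4246 -0.0188] spin 0.982
[ 0.503 -0.103  0.1  ]
[ 0.479 -0.095  0.15 ]
[ 0.455 -0.087  0.2  ]
[ 0.441 -0.081  0.233]
```

The proud vial is the one at scene (350,265), with its stopper gap clearly visible. The seated one is at (329,242). Pillar spacing (91 mm), base length (225 mm) and bar position all match the given sizes, and the press yaw comes out at about 59°. I'll move above the seated vial.

Request:
apply_moves(rows=[0,-0.55,-0.42,-0.02,0.98,0,-0.557,-0.425,-0.019,0.982,0,-0.557,-0.425,-0.019,0.982,0,-0.557,-0.425,-0.019,0.982,0,-0.557,-0.425,-0.019,0.982,0,-0.557,-0.425,-0.019,0.982,0,-0.557,-0.425,-0.019,0.982,0,-0.557,-0.425,-0.019,0.982,0,-0.557,-0.425,-0.019,0.982,0,-0.557,-0.425,-0.019,0.982,0,-0.557,-0.425,-0.019,0.982,0,-0.557,-0.425,-0.019,0.982,0,-0.557,-0.425,-0.019,0.982,0,-0.557,-0.425,-0.019,0.982,0,-0.557,-0.425,-0.019,0.982,0,-0.557,-0.425,-0.019,0.982])

```text
time: 2.3
tool_pos: [0.5901, -0.0419, 0.2504]
eef_rot: [0.643, 0.766, 0.0, -0.0]
force: [-0.2, 0.5, -0.1]
width: 0.0857
gripper_force: 0.0
```

Run:
```python
from h import *
s=env.observe(); print(s["time"],s["tool_pos"].round(4)); go([.590,-.043,.018],9.8)
exec(open("m.py").read().split("V=")[0])
up=lambda i:cv2.resize(i,None,fx=4,fy=4,interpolation=cv2.INTER_CUBIC)
cv2.imwrite("pics/press2.png",np.hstack([up(S["color"][95:215,225:325]),up(T["color"][150:270,190:290])]))
```

```text
2.3 [ 0.5901 -0.0419  0.2504]
go [0.59, -0.043, 0.018] 9.8 -> [-0.0012 -0.0003  0.2324] spin 0.002
```

View pics/press2.png

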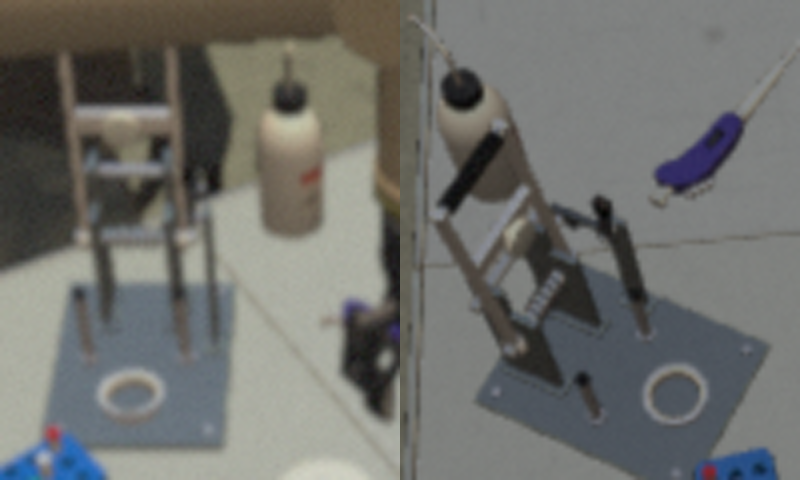

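The press is unobstructed in both views. The nest is at crop (131,391) in scene and (675,391) in top, and the black tab is at top crop (602,205). Next I descend on the seated vial and grip it.

Request:
apply_moves(rows=[0,-0.001,0,0.05,0,0,-0.001,0,0.1,0,0,-0.001,0,0.14,0,0,-0.001,0,0.17,0,0,-0.001,0,0.2,0,0,-0.001,0,0.22,0,0,-0.001,0,0.232,0,0,-0.001,0,0.232,0,1,-0.001,0,0.232,0,1,-0.001,0,0.232,0,1,-0.001,0,0.232,0,1,-0.001,0,0.232,0,1,-0.001,0,0.232,0,1,-0.001,0,0.232,0,1,-0.001,0,0.2,0,1,-0.001,0,0.15,0,1,-0.001,0,0.1,0,1,-0.001,0,0.1,0])

```text
time: 4.65
tool_pos: [0.5931, -0.0447, 0.1552]
eef_rot: [0.644, 0.765, 0.003, 0.003]
force: [0.1, -0.4, -1.8]
width: 0.038
gripper_force: 60.7
```

Run:
```python
from h import *
s=env.observe(); print(s["time"],s["tool_pos"].round(4)); go([.499,-.260,.15],9.8)
exec(open("m.py").read().split("V=")[0])
up=lambda i:cv2.resize(i,None,fx=4,fy=4,interpolation=cv2.INTER_CUBIC)
p=proj(S,s["tool_pos"])[0].astype(int);q=proj(T,s["tool_pos"])[0].astype(int);print(p,q)
cv2.imwrite("pics/held.png",np.hstack([up(i["color"][v-50:v+50,u-50:u+50]) for i,(u,v) in((S,p),(T,q))]))
```

```text
4.65 [ 0.5931 -0.0447  0.1552]
go [0.499, -0.26, 0.15] 9.8 -> [-0.1961 -0.1293  0.0043] spin -0.0Traceback (most recent call last):
  File "<stdin>", line 5, in <module>
TypeError: 'function' object is not subscriptable
```

Run:
```python
from h import *
exec(open("m.py").read().split("V=")[0])
o=env.observe(); print(o["time"],o["tool_pos"].round(4),o["joint_velocities"].round(3)); go([.499,-.260,.15],9.8)
up=lambda i:cv2.resize(i,None,fx=4,fy=4,interpolation=cv2.INTER_CUBIC)
p=proj(S,o["tool_pos"])[0].astype(int);q=proj(T,o["tool_pos"])[0].astype(int);print(p,q)
cv2.imwrite("pics/held.png",np.hstack([up(i["color"][v-50:v+50,u-50:u+50]) for i,(u,v) in((S,p),(T,q))]))
```

```text
4.85 [ 0.5894 -0.0439  0.1488] [ 0.001  0.011  0.     0.006  0.     0.001 -0.   ]
go [0.499, -0.26, 0.15] 9.8 -> [-0.1975 -0.1259 -0.001 ] spin 0.0
[330 218] [346 199]
```

View pics/held.png

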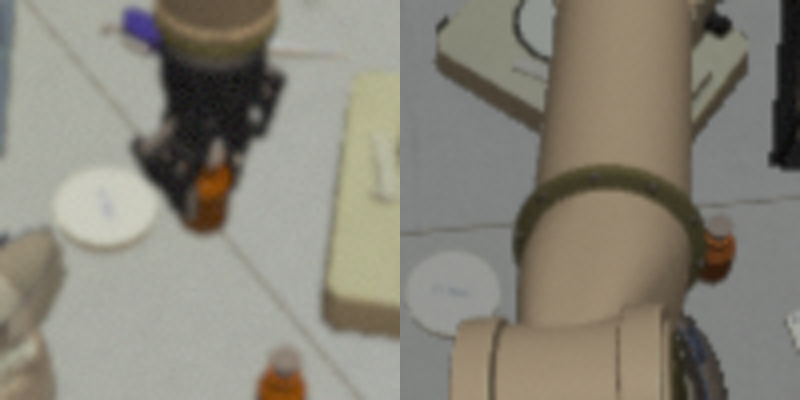

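The vial is held upright in the fingers at scene crop (208,205). Next I move above the socket.

Request:
apply_moves(rows=[1,-0.05,-0.032,-0.001,0,1,-0.1,-0.064,-0.001,0,1,-0.15,-0.096,-0.001,0,1,-0.18,-0.115,-0.001,0,1,-0.198,-0.126,-0.001,0,1,-0.198,-0.126,-0.001,0,1,-0.198,-0.126,-0.001,0,1,-0.198,-0.126,-0.001,0])

```text
time: 5.85
tool_pos: [0.5005, -0.2591, 0.1508]
eef_rot: [0.643, 0.766, 0.0, -0.0]
force: [-0.1, 0.1, -1.8]
width: 0.0383
gripper_force: 60.6
```

```bash
cat > held.py <<'E'
from h import *
def amber(c,P,n=30):
    h=cv2.cvtColor(c["color"],cv2.COLOR_BGR2HSV); m=((h[...,0]<16)&(h[...,1]>150)&(h[...,2]>50)).astype('uint8')
    u,v=proj(c,P)[0].astype(int); k=np.zeros_like(m); k[v-n:v+n,u-n:u+n]=m[v-n:v+n,u-n:u+n]
    N,_,st,ce=cv2.connectedComponentsWithStats(k)
    return [(ce[i].round(1),st[i].tolist(),plane(c,*ce[i],P[2]).round(4)[:2]) for i in range(1,N) if st[i,4]>20]
E
python3 - <<'E'
from held import *
S=cam("scene");T=cam("top");o=env.observe();P=o["tool_pos"]+[0,0,.009]
print(o["tool_pos"].round(4),R.from_quat(o["eef_rot"]).as_matrix().round(4)[:,2],proj(S,P),proj(T,P)); print(amber(S,P),amber(T,P)); go([.499,-.26,.026])
for d,c in(("S",S),("T",T)):
    u,v=proj(c,[.499,-.26,.05])[0].astype(int); cv2.imwrite(f"pics/{d}h.png",cv2.resize(c["color"][v-60:v+40,u-50:u+50],None,fx=4,fy=4,interpolation=2)); print(u,v)
cv2.imwrite("pics/h2.png",np.hstack([cv2.imread("pics/Sh.png"),cv2.imread("pics/Th.png")]))
E
```

```text
[ 0.5004 -0.2596  0.1511] [-3.e-04  3.e-04 -1.e+00] [[346.84674013 281.83493107]] [[410.86767072 214.66571271]]
[(array([349. , 282.8]), [345, 275, 10, 17, 102], array([ 0.5037, -0.2649]))] [(array([422.4, 227.6]), [420, 224, 7, 8, 37], array([ 0.4469, -0.2884]))]
go [0.499, -0.26, 0.026] None -> [-0.0002 -0.0015  0.1251] spin 0
343 303
405 228
```

View pics/h2.png

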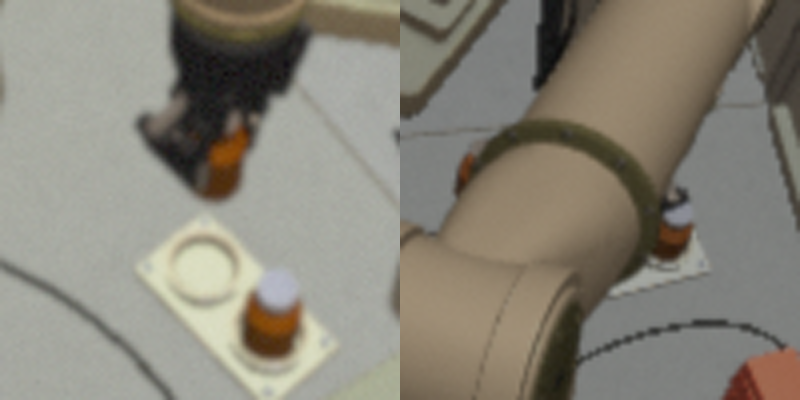

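Run:
```python
from held import *
S=cam("scene");o=env.observe();x,y,z=o["tool_pos"]
print(proj(S,[[x,y,z-.018],[x,y,z-.018+.046],[x,y,z-.018+.072]]).round(1), o["tool_pos"].round(4))
# body silhouette expected edges
r=S["R"][0].copy(); r[2]=0; r/=np.linalg.norm(r)
for h in (0.005,.025,.044): print(h,proj(S,[np.array([x,y,z-.018+h])-.02*r,np.array([x,y,z-.018+h])+.02*r]).round(1).tolist())
h=cv2.cvtColor(S["color"],cv2.COLOR_BGR2HSV); m=(h[...,0]<18)&(h[...,1]>110)
for v in range(268,298,2): w=np.where(m[v,335:365])[0]+335; print(v,w.min() if len(w) else 0,w.max() if len(w) else 0)
```

```text
[[346.2 287.5]
 [347.4 277.9]
 [348.1 272.2]] [ 0.5003 -0.2599  0.1512]
0.005 [[338.8, 286.4], [353.8, 286.5]]
0.025 [[339.2, 282.3], [354.4, 282.4]]
0.044 [[339.6, 278.3], [355.0, 278.4]]
268 0 0
270 0 0
272 0 0
274 353 353
276 350 354
278 346 354
280 345 354
282 345 353
284 345 352
286 346 352
288 345 351
290 345 350
292 0 0
294 0 0
296 0 0
```

Request:
apply_moves(rows=[1,0,-0.001,0.04,0,1,0,-0.001,0.08,0,1,0,-0.001,0.095,0,1,0,-0.001,0.105,0,1,0,-0.001,0.113,0,1,0,-0.001,0.12,0,1,0,-0.001,0.123,0,1,0,-0.001,0.123,0,1,0,-0.001,0.123,0])

```text
time: 7.12
tool_pos: [0.4992, -0.261, 0.0286]
eef_rot: [0.644, 0.765, 0.0, 0.0]
force: [0.3, -0.4, -1.5]
width: 0.0382
gripper_force: 60.6
```

Run:
```python
from held import *
S=cam("scene");o=env.observe(); print(o["tool_pos"].round(4),o["force"].round(2)); u,v=proj(S,[.499,-.26,.03])[0].astype(int); print(u,v)
cv2.imwrite("pics/h3.png",cv2.resize(S["color"][v-50:v+40,u-45:u+45],None,fx=5,fy=5,interpolation=2))
```

```text
[ 0.4992 -0.261   0.0286] [-0.17 -0.9  -0.99]
343 307
```

View pics/h3.png

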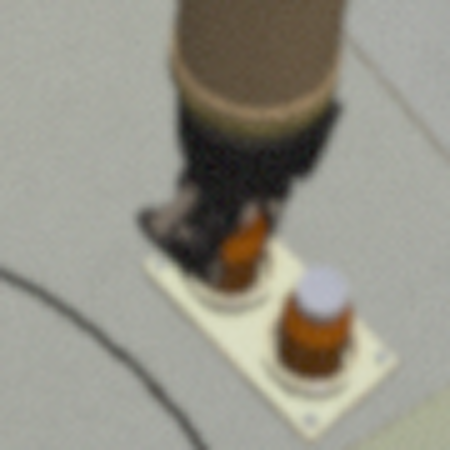

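The vial sits inside the free ring with no contact load, at crop (240,275). I'll lower the last 2 mm, release and rise.

Request:
apply_moves(rows=[1,0,0,0.002,0,1,0,0,0.002,0,0.5,0,0,0.002,0,0.3,0,0,0.002,0,0,0,0,0.002,0,0,0,0,0.002,0,0,0,0,-0.02,0,0,0,0,-0.06,0,0,0,0,-0.12,0,0,0,0,-0.15,0,0,0,0,-0.15,0,0,0,0,-0.15,0])

```text
time: 8.68
tool_pos: [0.4986, -0.2605, 0.1775]
eef_rot: [0.644, 0.765, -0.0, -0.001]
force: [0.2, -0.5, -0.5]
width: 0.0857
gripper_force: 0.0
```

Run:
```python
from held import *
S=cam("scene");T=cam("top");o=env.observe(); print(o["time"],o["tool_pos"].round(4)); go([.5935,-.159,.17],59.3)
print(amber(S,[.499,-.26,.045],25),proj(S,[[.499,-.26,.008],[.499,-.26,.045],[.499,-.26,.08]]))
print(amber(S,[.5935,-.159,.027],15))
```

```text
8.775 [ 0.4983 -0.2604  0.1769]
go [0.5935, -0.159, 0.17] 59.3 -> [0.0837 0.1111 0.0067] spin -0.864
[(array([343.6, 307. ]), [338, 301, 12, 14, 88], array([ 0.4941, -0.2661])), (array([359.7, 324.2]), [355, 319, 12, 10, 73], array([ 0.5026, -0.3314]))] [[343.03140093 310.99619158]
 [343.81012877 304.49952047]
 [344.5810678  298.06782876]]
[(array([350.7, 269.8]), [346, 263, 10, 13, 76], array([ 0.5908, -0.1654]))]
```

Request:
apply_moves(rows=[0,0.04,0.055,0.003,-0.18,0,0.084,0.111,0.007,-0.36,0,0.084,0.111,0.007,-0.54,0,0.084,0.111,0.007,-0.72,0,0.084,0.111,0.007,-0.864,0,0.084,0.111,0.007,-0.864,0,0.084,0.111,0.007,-0.864,0,0.084,0.111,0.007,-0.864])

```text
time: 9.78
tool_pos: [0.5939, -0.1592, 0.171]
eef_rot: [0.266, 0.964, -0.0, -0.0]
force: [0.5, 0.3, -0.3]
width: 0.0853
gripper_force: 0.0
```

Run:
```python
from held import *
S=cam("scene");T=cam("top");o=env.observe(); print(o["time"],o["tool_pos"].round(4)); go([.5935,-.159,.018],59.3)
print(amber(S,[.5935,-.159,.027],20)); print(amber(S,[.499,-.26,.045],12))
print(amber(T,[.499,-.26,.045],14))
```

```text
9.875 [ 0.594  -0.1592  0.1712]
go [0.5935, -0.159, 0.018] 59.3 -> [ 5.000e-04 -1.000e-04  1.532e-01] spin -0.001
[(array([349.5, 268.1]), [345, 261, 11, 15, 111], array([ 0.5911, -0.1581]))]
[(array([343.4, 307.1]), [338, 301, 12, 14, 95], array([ 0.4935, -0.2663]))]
[(array([404.6, 230.9]), [401, 226, 9, 10, 60], array([ 0.4935, -0.2553]))]
```

Request:
apply_moves(rows=[0,0,0,0.05,0,0,0,0,0.09,0,0,0,0,0.12,0,0,0,0,0.14,0,0,0,0,0.153,0,0,0,0,0.153,0,0,0,0,0.153,0,1,0,0,0.153,0,1,0,0,0.153,0,1,0,0,0.153,0,1,0,0,0.153,0,1,0,0,0.153,0,1,0,0,0.153,0,1,0,0,0.12,0,1,0,0,0.06,0,1,0,0,0,0,1,0,0,-0.03,0,1,0,0,-0.03,0,1,0,0,-0.03,0])

```text
time: 12.25
tool_pos: [0.5934, -0.1589, 0.1999]
eef_rot: [0.265, 0.964, -0.0, -0.001]
force: [-0.9, -0.5, -0.9]
width: 0.0382
gripper_force: 60.5
```

Run:
```python
from held import *
S=cam("scene");T=cam("top");o=env.observe(); print(o["time"],o["tool_pos"].round(4)); go([.4905,.2878,.2],59.3)
P=o["tool_pos"]+[0,0,.009];print(amber(S,P),proj(S,P)); print(amber(T,P),proj(T,P))
```

```text
12.35 [ 0.5931 -0.1588  0.1993]
go [0.4905, 0.2878, 0.2] 59.3 -> [ 3.162e-01  3.317e-01 -1.000e-04] spin 0.0
[(array([350.3, 229.5]), [349, 223, 5, 15, 43], array([ 0.5845, -0.1491]))] [[354.86335457 230.55550002]]
[] [[379.43318557 187.53321292]]
```

Request:
apply_moves(rows=[1,0.04,0.042,0,0,1,0.08,0.084,0,0,1,0.12,0.126,0,0,1,0.16,0.168,0,0,1,0.2,0.21,0,0,1,0.24,0.252,0,0,1,0.28,0.294,0,0,1,0.3,0.315,0,0,1,0.316,0.332,0,0,1,0.316,0.332,0,0,1,0.316,0.332,0,0,1,0.316,0.332,0,0,1,0.316,0.332,0,0])

```text
time: 13.98
tool_pos: [0.4922, 0.2866, 0.2013]
eef_rot: [0.265, 0.964, -0.0, 0.0]
force: [-0.6, 0.1, -1.3]
width: 0.0383
gripper_force: 60.6
```

Run:
```python
from held import *
S=cam("scene");T=cam("top");o=env.observe(); print(o["time"],o["tool_pos"].round(4)); go([.4905,.2878,.033],59.3)
P=o["tool_pos"]+[0,0,.009];print(amber(S,P),proj(S,P)); print(amber(T,P),proj(T,P))
up=lambda c,u,v:cv2.resize(c["color"][v-60:v+60,u-50:u+50],None,fx=4,fy=4,interpolation=2)
cv2.imwrite("pics/n1.png",np.hstack([up(c,*proj(c,[.4905,.2878,.12])[0].astype(int)) for c in(S,T)]))
print(proj(S,[.4905,.2878,.12]),proj(T,[.4905,.2878,.12]))
```

```text
14.075 [0.492  0.287  0.2013]
go [0.4905, 0.2878, 0.033] 59.3 -> [ 1.700e-03 -1.000e-04  1.683e-01] spin -0.001
[] [[253.12621536 153.93520103]]
[(array([249.8, 225.1]), [245, 221, 10, 9, 59], array([0.4931, 0.2946]))] [[252.0693914 225.1893943]]
[[255.24723853 173.92796298]] [[255.27639096 237.16201864]]
```

View pics/n1.png

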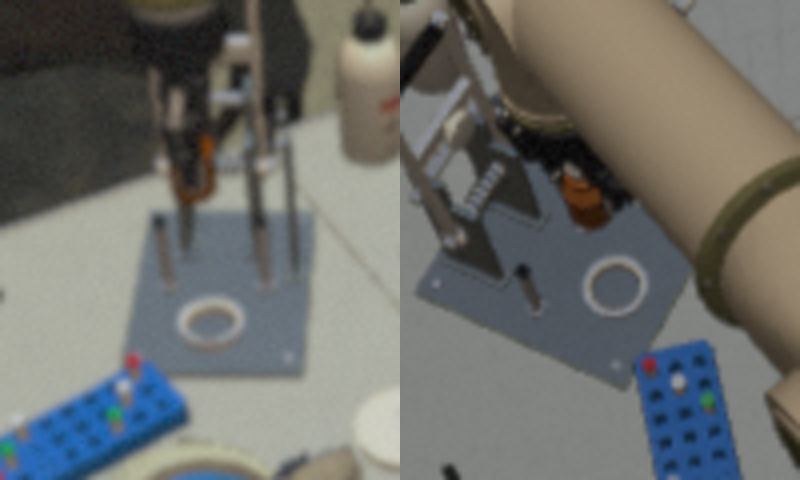

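The held vial is at top crop (586,195), above and behind the ring at (615,287), and the pillars are clear. I'll check the lateral offset numerically.

Run:
```python
from held import *
T=cam("top");o=env.observe();x,y,z=o["tool_pos"]
print(proj(T,[.5935,-.159,.027]))
r=T["R"][0].copy(); r[2]=0; r/=np.linalg.norm(r)
for h in (0.0,.02,.044): print(h,proj(T,[np.array([x,y,z-.018+h])-.02*r,np.array([x,y,z-.018+h])+.02*r]).round(1).tolist())
def rows(im,v0,v1,u0,u1):
    h=cv2.cvtColor(im,cv2.COLOR_BGR2HSV); m=(h[...,0]<18)&(h[...,1]>110)
    for v in range(v0,v1,2):
        w=np.where(m[v,u0:u1])[0]+u0; print(v,(w.min(),w.max()) if len(w) else 0)
rows(T["color"],217,240,235,270); print()
t0=cv2.imread("pics/top0.png"); rows(t0,200,225,360,390)
for h in (0.0,.02,.044): print(h,proj(T,[np.array([.5935,-.159,h])-.02*r,np.array([.5935,-.159,h])+.02*r]).round(1).tolist())
```

```text
[[373.89399714 212.00026365]]
0.0 [[247.1, 228.8], [259.0, 228.8]]
0.02 [[246.3, 226.1], [258.3, 226.2]]
0.044 [[245.2, 222.9], [257.4, 222.9]]
217 0
219 0
221 (np.int64(245), np.int64(247))
223 (np.int64(245), np.int64(254))
225 (np.int64(246), np.int64(255))
227 (np.int64(247), np.int64(255))
229 (np.int64(248), np.int64(255))
231 (np.int64(249), np.int64(256))
233 (np.int64(251), np.int64(253))
235 0
237 0
239 0

200 0
202 0
204 0
206 0
208 (np.int64(371), np.int64(378))
210 (np.int64(370), np.int64(379))
212 (np.int64(370), np.int64(378))
214 (np.int64(370), np.int64(377))
216 (np.int64(370), np.int64(377))
218 (np.int64(372), np.int64(375))
220 0
222 0
224 0
0.0 [[368.0, 215.3], [378.3, 215.3]]
0.02 [[368.5, 212.9], [378.9, 212.9]]
0.044 [[369.1, 209.9], [379.6, 209.9]]
```

Request:
apply_moves(rows=[1,0.002,0,0.05,0,1,0.002,0,0.1,0,1,0.002,0,0.12,0,1,0.002,0,0.135,0,1,0.002,0,0.142,0,1,0.002,0,0.148,0,1,0.002,0,0.154,0,1,0.002,0,0.16,0,1,0.002,0,0.165,0,1,0.002,0,0.168,0,1,0.002,0,0.168,0,1,0.002,0,0.168,0])

```text
time: 15.62
tool_pos: [0.4902, 0.2886, 0.0335]
eef_rot: [0.265, 0.964, 0.0, 0.0]
force: [-0.2, -1.0, 0.0]
width: 0.0385
gripper_force: 60.6
```

Run:
```python
from held import *
S=cam("scene");T=cam("top");o=env.observe(); print(o["time"],o["tool_pos"].round(4),o["force"].round(2)); go([.4905,.2878,.030],59.3)
P=[.4905,.2878,.039];print(amber(S,P),proj(S,P)); print(amber(T,P),proj(T,P))
```

```text
15.725 [0.4902 0.2887 0.0335] [-0.34 -0.09 -1.4 ]
go [0.4905, 0.2878, 0.03] 59.3 -> [-0.0007 -0.0006  0.0035] spin 0.0
[] [[257.40410951 190.3370173 ]]
[(array([255.9, 246.9]), [252, 243, 9, 8, 46], array([0.4901, 0.2957]))] [[258.06614737 246.56199304]]
```

Request:
apply_moves(rows=[1,0,0,0.003,0,1,0,0,0.003,0,0.5,0,0,0.003,0,0.3,0,0,0.003,0,0,0,0,0.003,0,0,0,0,0.003,0,0,0,0,-0.02,0,0,0,0,-0.06,0,0,0,0,-0.12,0,0,0,0,-0.18,0,0,0,0,-0.22,0,0,0,0,-0.22,0,0,0,0,-0.22,0])

```text
time: 17.35
tool_pos: [0.4897, 0.2885, 0.2526]
eef_rot: [0.265, 0.964, -0.0, -0.0]
force: [0.0, -0.4, -0.9]
width: 0.0854
gripper_force: 0.0
```

Run:
```python
from held import *
S=cam("scene");T=cam("top");o=env.observe(); print(o["time"],o["tool_pos"].round(4),o["force"].round(2))
P=[.4905,.2878,.039];print(amber(S,P),proj(S,P)); print(amber(T,P),proj(T,P))
a=np.radians(59.3);ex=np.array([np.cos(a),np.sin(a),0]);ey=np.array([-ex[1],ex[0],0]);N=np.array([.4905,.2878,0])
pt=lambda x,y,z:N+ex*x+ey*y+[0,0,z]
tab=pt(.082-.0047,-.06,.219); print("tab",tab.round(4),proj(S,tab),proj(T,tab))
for c,n in((S,"S"),(T,"T")):
    u,v=proj(c,tab)[0].astype(int); g=c["color"][v-9:v+10,u-9:u+10].max(2); print(n,u,v); print(g)
```

```text
17.45 [0.4894 0.2882 0.2517] [ 0.48 -0.75  0.11]
[(array([256.4, 188.8]), [252, 183, 9, 13, 90], array([0.4908, 0.2968]))] [[257.40410951 190.3370173 ]]
[(array([257.4, 246.4]), [253, 242, 10, 9, 61], array([0.4913, 0.2901]))] [[258.06614737 246.56199304]]
tab [0.5816 0.3236 0.219 ] [[271.86353486 137.86765402]] [[240.14977965 201.54523135]]
S 271 137
[[102  92  91  92  93 100 116 112  84  55  49  50  48  41  49  49  45  48
   51]
 [ 85  66  58  58  57  83 110 111  83  60  50  48  51  48  42  45  47  48
   43]
 [ 84  52  42  39  43  77 106 113  84  54  46  46  46  47  48  46  50  48
   51]
 [ 85  42  32  41  58  82 105 114  86  56  45  48  48  46  46  42  48  49
   52]
 [ 82  43  36  57  84  94 113 111  87  58  43  45  41  45  43  49  49  45
   51]
 [ 78  46  42  73  99 105 108 111  88  57  47  41  42  42  47  46  47  44
   55]
 [ 78  52  49  75 103 106 105 105  86  56  44  37  41  41  41  46  46  53
   64]
 [ 99  95  85  85 101 101 104 106  83  52  44  37  42  42  37  43  44  45
   72]
 [134 133 122 110 103 101 109 106  80  50  40  40  47  49  37  38  30  42
   76]
 [139 137 131 113
[... 1643 characters left out ...]
  42  38  44  39  42  39  34  43  58  68  78
   87]
 [ 48  25  18  16  18  18  26  33  34  37  36  36  33  25  25  34  57  69
   78]
 [ 50  41  21  14  13  16  12  13  17  18  19  17  16  16  18  15  33  58
   71]
 [ 45  44  25  13  12  20  14  17  15  15   6  15  10   7   8  11  18  35
   59]
 [ 28  29  22  18  14  14  10  17  14  13  11  16  13  16   8  12  16  16
   38]
 [ 32  21  17  22  14  17  16  12  14  10  13  17  17  13  14  16  10  17
   25]
 [ 58  31  25  27  22  15   9  12  14  17  17  18  10  14  16  14  17  17
   13]
 [ 94  59  48  44  22  10  17  12  26  27  20  20  12  15  12  14  12  21
   20]
 [ 94  83  75  45  17  13  11  23  60  70  61  46  28  16  17  23  20  23
   29]]
```

Both vials are upright in their seats. The predicted tab pixel in the top view (240,201) matches the tab seen earlier at (240,201). Next I turn 90° and go above the catch tab with the jaws half open.

```bash
cat >> h.py <<'E'
a=np.radians(59.3);ex=np.array([np.cos(a),np.sin(a),0]);ey=np.array([-ex[1],ex[0],0]);N=np.array([.4905,.2878,0])
pt=lambda x,y,z:N+ex*x+ey*y+[0,0,z]
E
python3 - <<'E'
from h import *
go(pt(.070,-.06,.255),-30.7); print(env.observe()["q"].round(2))
E
```

```text
go [0.57782914 0.31735708 0.255     ] -30.7 -> [-0.0612  0.0702 -0.0036] spin -1.571
[-0.78  0.25  0.24  1.51 -0.06  1.39  0.5 ]
```

Request:
apply_moves(rows=[0.4,0,0,-0.004,0.18,0.4,0,0,-0.004,0.36,0.4,0,0,-0.004,0.54,0.4,0,0,-0.004,0.72,0.4,0,0,-0.004,0.9,0.4,0,0,-0.004,1.08,0.4,0,0,-0.004,1.26,0.4,0,0,-0.004,1.44,0.4,0,0,-0.004,1.571,0.4,-0.03,0.035,-0.004,1.571,0.4,-0.061,0.07,-0.004,1.571,0.4,-0.061,0.07,-0.004,1.571,0.4,-0.061,0.07,-0.004,1.571,0.4,-0.061,0.07,-0.004,1.571])

```text
time: 19.2
tool_pos: [0.5776, 0.3175, 0.2576]
eef_rot: [0.869, 0.495, 0.0, -0.0]
force: [-0.3, -0.1, -0.4]
width: 0.0512
gripper_force: 0.0
```

Run:
```python
from h import *
o=env.observe(); print(o["time"],o["q"].round(2),o["tool_pos"].round(4),o["force"].round(2),o["width"])
go(pt(.070,-.06,.203),-30.7)
M=R.from_quat(o["eef_rot"]).as_matrix();print(M.round(3)); g=[]
for c in np.linspace(0,1.4,11)[1:]:
    d=pt(-.054*(np.sin(.087+c)-np.sin(.087)),0,.054*(np.cos(.087+c)-np.cos(.087)))-N; g.append((M.T@d).round(4))
print(np.array(g))
```

```text
19.2 [-0.84  0.47  0.44  1.23 -0.2   1.48 -0.96] [0.5776 0.3175 0.2576] [-0.35 -0.08 -0.39] 0.0511921979445498
go [0.57782914 0.31735708 0.203     ] -30.7 -> [-0.      0.0003  0.0546] spin 0.0
[[ 0.511  0.86  -0.   ]
 [ 0.86  -0.511  0.   ]
 [ 0.    -0.    -1.   ]]
[[-0.0075  0.      0.0012]
 [-0.0147  0.      0.0034]
 [-0.0215  0.      0.0066]
 [-0.0279  0.      0.0107]
 [-0.0336  0.      0.0157]
 [-0.0385  0.      0.0214]
 [-0.0426  0.      0.0277]
 [-0.0458  0.      0.0346]
 [-0.048   0.      0.0418]
 [-0.0491  0.      0.0493]]
```

Request:
apply_moves(rows=[0.4,0,0,0.03,0,0.4,0,0,0.05,0,0.4,0,0,0.055,0,0.4,0,0,0.055,0,1,0,0,0.055,0,1,0,0,0.055,0,1,0,0,0.055,0,1,0,0,0.055,0,1,0,0,0.055,0])

```text
time: 20.32
tool_pos: [0.577, 0.3188, 0.2035]
eef_rot: [0.869, 0.495, -0.0, -0.001]
force: [-7.5, 0.0, 6.4]
width: 0.0109
gripper_force: 59.2
```

Request:
apply_moves(rows=[1,-0.008,0,0.001,0,1,-0.015,0,0.003,0,1,-0.022,0,0.007,0,1,-0.028,0,0.011,0,1,-0.034,0,0.016,0,1,-0.039,0,0.021,0,1,-0.043,0,0.028,0,1,-0.046,0,0.035,0,1,-0.048,0,0.042,0,1,-0.049,0,0.047,0,1,-0.049,0,0.047,0,1,-0.049,0,0.047,0])

```text
time: 21.82
tool_pos: [0.5528, 0.2786, 0.1576]
eef_rot: [0.868, 0.496, 0.002, -0.002]
force: [-5.7, 4.5, 10.3]
width: 0.0109
gripper_force: 76.5
```

Run:
```python
from h import *
o=env.observe(); print(o["time"],o["tool_pos"].round(4),o["force"].round(2),o["width"],o["gripper_force"])
S=cam("scene");T=cam("top")
c14=pt(.082-.0538,-.06,.1695);print(proj(S,c14),proj(T,c14),proj(S,pt(.0773,-.06,.219)))
up=lambda c,u,v:cv2.resize(c["color"][v-50:v+50,u-50:u+50],None,fx=4,fy=4,interpolation=2)
cv2.imwrite("pics/c1.png",np.hstack([up(c,*proj(c,c14)[0].astype(int)) for c in(S,T)]))
```

```text
21.825 [0.5528 0.2786 0.1576] [-5.73  4.52 10.34] 0.010874585656022237 76.5393340587616
[[271.90384908 157.9150365 ]] [[254.70408427 213.72195128]] [[271.86353486 137.86765402]]
```

Request:
apply_moves(rows=[0.7,0,0,0,0,0.4,0,0,0,0,0.4,0,0,0,0,0.4,0,0,-0.03,0,0.4,0,0,-0.08,0,0.4,0,0,-0.14,0,0.4,0,0,-0.2,0,0.4,0,0,-0.2,-0.18,0.4,0,0,-0.2,-0.36,0.4,0,0,-0.2,-0.54,0.4,0,0,-0.2,-0.72,0.4,0,0,-0.2,-0.9,0.4,0,0,-0.2,-1.08,0.4,0,0,-0.2,-1.26,0.4,0,0,-0.2,-1.44,0.4,0,0,-0.2,-1.571,0.4,0,0,-0.2,-1.571,0.4,0,0,-0.2,-1.571])

```text
time: 24.18
tool_pos: [0.5533, 0.2753, 0.3551]
eef_rot: [0.266, 0.964, -0.0, -0.0]
force: [-0.2, 0.3, 0.1]
width: 0.0516
gripper_force: 0.0
```

Run:
```python
from held import *
o=env.observe(); print(o["time"],o["q"].round(2),o["tool_pos"].round(4),o["force"].round(2),o["width"])
go(pt(.144,0,.36),59.3)
S=cam("scene");T=cam("top")
P=[.4905,.2878,.039];print(amber(S,P));print(amber(T,P))
c14=pt(.082-.0538,-.06,.1695)
up=lambda c,u,v:cv2.resize(c["color"][v-50:v+50,u-50:u+50],None,fx=4,fy=4,interpolation=2)
cv2.imwrite("pics/c2.png",np.hstack([up(c,*proj(c,c14)[0].astype(int)) for c in(S,T)]))
```

```text
24.175 [-0.67  0.35  0.23  1.15 -0.08  1.65  0.57] [0.5533 0.2753 0.3551] [-0.23  0.26  0.1 ] 0.05160171235675296
go [0.56401818 0.41161873 0.36      ] 59.3 -> [ 0.0608  0.1225 -0.0049] spin -0.003
[(array([256.3, 188.8]), [252, 183, 9, 13, 91], array([0.4904, 0.297 ]))]
[(array([257.5, 246.3]), [253, 242, 10, 9, 58], array([0.4917, 0.2899]))]
```

View pics/c2.png

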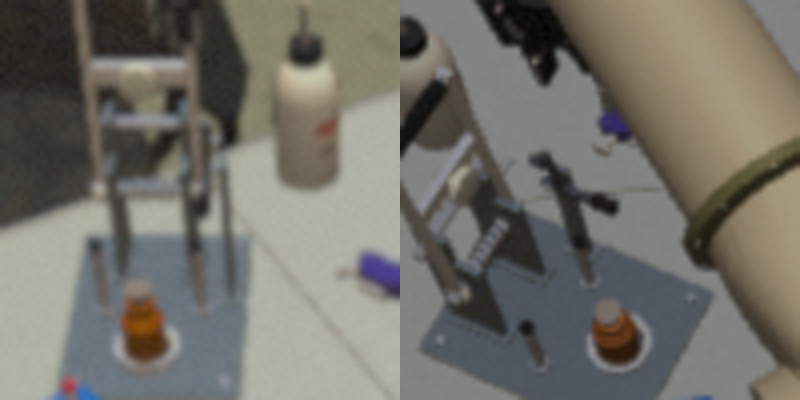

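The catch is fully over: its tab is at top crop (602,203) against an expected (600,200). The vial stands upright in the nest and the yoke is open. Next is the bar.

Request:
apply_moves(rows=[0.4,0,0,-0.01,0,0.4,0.03,0.06,-0.01,0,0.4,0.05,0.1,-0.01,0,0.4,0.061,0.122,-0.01,0,0.4,0.061,0.122,-0.01,0,0.4,0.061,0.122,-0.01,0,0.4,0.061,0.122,-0.01,0])

```text
time: 25.15
tool_pos: [0.5636, 0.4101, 0.3663]
eef_rot: [0.266, 0.964, 0.0, 0.001]
force: [1.0, -0.3, -0.3]
width: 0.0512
gripper_force: 0.0
```

Run:
```python
from h import *
o=env.observe(); print(o["time"],o["q"].round(2),o["tool_pos"].round(4),o["force"].round(2),o["width"])
go(pt(.144,0,.302),59.3)
```

```text
25.15 [-0.77  0.57  0.2   0.82 -0.11  1.76  0.41] [0.5636 0.4101 0.3663] [ 1.04 -0.26 -0.31] 0.051214116157749005
go [0.56401818 0.41161873 0.302     ] 59.3 -> [0.0005 0.0014 0.0643] spin -0.002
```

Request:
apply_moves(rows=[0.4,0,0.001,0.03,0,0.4,0,0.001,0.05,0,0.4,0,0.001,0.06,0,0.4,0,0.001,0.064,0,0.4,0,0.001,0.064,0,1,0,0.001,0.064,0,1,0,0.001,0.064,0,1,0,0.001,0.064,0,1,0,0.001,0.064,0,1,0,0.001,0.064,0])

```text
time: 26.4
tool_pos: [0.5636, 0.4122, 0.3021]
eef_rot: [0.265, 0.964, 0.0, 0.0]
force: [-3.7, -1.8, 5.9]
width: 0.0141
gripper_force: 58.5
```

Run:
```python
from h import *
o=env.observe(); print(o["time"],o["tool_pos"].round(4),o["force"].round(2),o["width"])
M=R.from_quat(o["eef_rot"]).as_matrix();g=[]
d=o["tool_pos"]-N;print("press frame",(d@ex).round(4),(d@ey).round(4),d[2].round(4))
for q in np.linspace(0,1.68,17)[1:]:
    d=pt(-.215*(np.sin(q-.087)-np.sin(-.087)),0,.215*(np.cos(q-.087)-np.cos(.087)))-N; g.append([round(q,2),*(M.T@d).round(3)])
print(np.array(g))
```

```text
26.4 [0.5636 0.4122 0.3021] [-3.65 -1.83  5.85] 0.01410949252597216
press frame 0.1442 0.0007 0.3021
[[ 1.00e-01 -0.00e+00 -2.30e-02 -1.00e-03]
 [ 2.10e-01 -0.00e+00 -4.50e-02  1.00e-03]
 [ 3.20e-01 -0.00e+00 -6.70e-02  5.00e-03]
 [ 4.20e-01 -0.00e+00 -8.90e-02  1.10e-02]
 [ 5.20e-01 -0.00e+00 -1.10e-01  1.90e-02]
 [ 6.30e-01 -0.00e+00 -1.30e-01  3.00e-02]
 [ 7.40e-01 -0.00e+00 -1.48e-01  4.30e-02]
 [ 8.40e-01 -0.00e+00 -1.66e-01  5.70e-02]
 [ 9.40e-01 -0.00e+00 -1.81e-01  7.40e-02]
 [ 1.05e+00  0.00e+00 -1.95e-01  9.10e-02]
 [ 1.16e+00  0.00e+00 -2.07e-01  1.11e-01]
 [ 1.26e+00  0.00e+00 -2.17e-01  1.31e-01]
 [ 1.36e+00  0.00e+00 -2.25e-01  1.52e-01]
 [ 1.47e+00  0.00e+00 -2.30e-01  1.74e-01]
 [ 1.58e+00  0.00e+00 -2.33e-01  1.96e-01]
 [ 1.68e+00  0.00e+00 -2.34e-01  2.19e-01]]
```

The bar is gripped: the opening is 14 mm on the 16 mm sleeve. I'll follow the arc now.

Request:
apply_moves(rows=[1,0,-0.012,0,0,1,0,-0.023,-0.001,0,1,0,-0.045,0.001,0,1,0,-0.067,0.005,0,1,0,-0.089,0.011,0,1,0,-0.11,0.019,0,1,0,-0.13,0.03,0,1,0,-0.148,0.043,0,1,0,-0.166,0.057,0,1,0,-0.181,0.074,0,1,0,-0.195,0.091,0,1,0,-0.207,0.111,0,1,0,-0.217,0.131,0,1,0,-0.225,0.152,0,1,0,-0.23,0.174,0,1,0,-0.232,0.185,0,1,0,-0.233,0.196,0,1,0,-0.233,0.196,0,1,0,-0.233,0.196,0])

```text
time: 28.78
tool_pos: [0.4436, 0.212, 0.1053]
eef_rot: [0.265, 0.964, -0.001, -0.001]
force: [-8.3, 0.0, 5.9]
width: 0.014
gripper_force: 72.4
```

Run:
```python
from h import *
o=env.observe(); print(o["time"],o["tool_pos"].round(4),o["force"].round(2),o["width"])
d=o["tool_pos"]-N;print("press frame",(d@ex).round(4),(d@ey).round(4),d[2].round(4))
go(pt(-.09,.0007,.088),59.3)
```

```text
28.775 [0.4436 0.212  0.1053] [-8.3   0.02  5.93] 0.014030431972911555
press frame -0.0892 0.0016 0.1053
go [0.44394924 0.21077068 0.088     ] 59.3 -> [-0.001  -0.0008  0.0173] spin 0.0
```

Request:
apply_moves(rows=[1,0,-0.001,0.006,0,1,0,-0.001,0.012,0,1,0,-0.001,0.018,0,1,0,-0.001,0.02,0,1,0,-0.001,0.02,0,1,0,-0.001,0.02,0])

```text
time: 29.52
tool_pos: [0.443, 0.2109, 0.0857]
eef_rot: [0.265, 0.964, -0.001, -0.001]
force: [-9.3, -3.6, 10.9]
width: 0.014
gripper_force: 74.0
```

Request:
apply_moves(rows=[1,0,0,0.003,0,1,0,0,0.003,0,1,0,0,0.003,0])

```text
time: 29.9
tool_pos: [0.443, 0.2108, 0.0828]
eef_rot: [0.265, 0.964, -0.001, -0.001]
force: [-10.9, -2.4, 11.9]
width: 0.0142
gripper_force: 74.1
```

Request:
apply_moves(rows=[1,0,0,0.003,0,1,0,0,0.003,0,1,0,0,0.003,0])

```text
time: 30.28
tool_pos: [0.4428, 0.2107, 0.0795]
eef_rot: [0.265, 0.964, -0.001, -0.001]
force: [-8.9, -1.9, 8.5]
width: 0.0141
gripper_force: 75.0
```

Run:
```python
from h import *
o=env.observe(); print(o["time"],o["tool_pos"].round(4),o["force"].round(2),o["width"])
S=cam("scene");T=cam("top")
up=lambda c,P:cv2.resize(c["color"][int(P[1])-60:int(P[1])+60,int(P[0])-50:int(P[0])+50],None,fx=4,fy=4,interpolation=2)
cv2.imwrite("pics/f.png",np.hstack([up(c,proj(c,pt(0,0,.1))[0]) for c in(S,T)]))
for n,P in(("bar arm end L",pt(-.09,.044,.107)),("barR",pt(-.09,-.044,.107)),("pillL",pt(.058,.046,.1))): print(n,proj(S,P)-proj(S,pt(0,0,.1)).astype(int)+[50,60],proj(T,P)-proj(T,pt(0,0,.1)).astype(int)+[50,60])
```

```text
30.275 [0.4428 0.2107 0.0795] [-8.9  -1.92  8.52] 0.014117319575295183
bar arm end L [[35.03685395 76.713273  ]] [[67.61439613 80.35116421]]
barR [[61.12996139 76.67339501]] [[79.25640896 59.0880243 ]]
pillL [[39.67807555 49.32321848]] [[30.13105217 65.14836314]]
```

View pics/f.png

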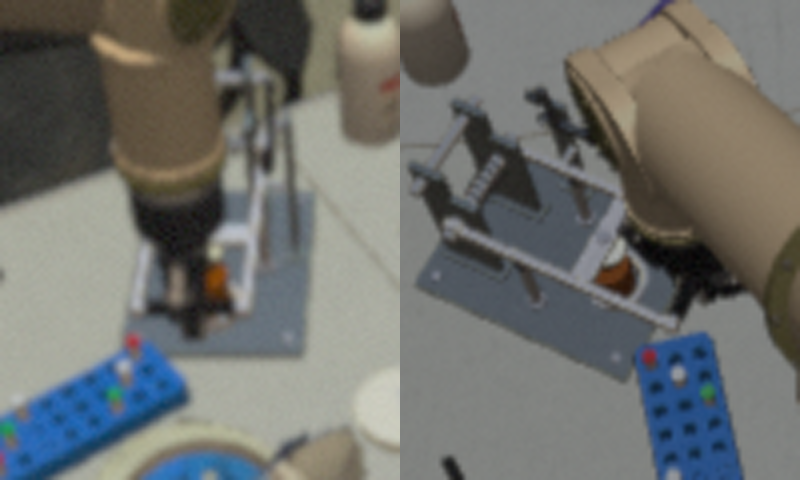

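All three visible bar ends sit within about 1 px of the level position: scene crop (137,310) and (243,303), top crop (672,322). I'll push a little more and check whether the yoke still moves.

Run:
```python
from h import *
np.save("b.npy",np.stack([cam(n)["color"] for n in("scene","top")]))
```

Request:
apply_moves(rows=[1,0,0,0.004,0,1,0,0,0.004,0])

```text
time: 30.72
tool_pos: [0.443, 0.2108, 0.0767]
eef_rot: [0.265, 0.964, -0.001, -0.001]
force: [-15.2, -5.7, 24.7]
width: 0.0139
gripper_force: 76.5
```

```bash
cat > shift.py <<'E'
from h import *
b=np.load("b.npy"); o=env.observe(); print(o["time"],o["tool_pos"].round(4),o["force"].round(2),o["width"])
for i,n in enumerate(("scene","top")):
    c=cam(n)
    for nm,P,w in(("Lend",pt(-.085,.046,.107),7),("Larm",pt(-.04,.046,.107),7),("base",pt(-.02,.07,.012),9)):
        u,v=proj(c,P)[0].round().astype(int); s=np.s_[v-w:v+w,u-w:u+w]
        g=[cv2.resize(cv2.cvtColor(k[s],cv2.COLOR_BGR2GRAY),None,fx=4,fy=4,interpolation=2).astype(np.float32) for k in(b[i],c["color"])]
        print(n,nm,np.round(np.array(cv2.phaseCorrelate(*g,cv2.createHanningWindow(g[0].shape[::-1],5))[0])/4,2),np.abs(g[0]-g[1]).mean().round(1))
E
python3 shift.py
```

```text
30.725 [0.443  0.2108 0.0767] [-15.16  -5.7   24.74] 0.013906155151397318
scene Lend [-0.07  0.01] 4.2
scene Larm [0.01 0.06] 3.7
scene base [-0.07  0.07] 1.1
top Lend [-0.04  0.02] 3.7
top Larm [-0.01 -0.03] 2.9
top base [ 0.02 -0.02] 0.3
```

The force jumped to 25 N and the yoke did not move, so it is on its stops. I'll let it settle, then check.

Request:
apply_moves(rows=[1,0,0,0,0,1,0,0,0,0,1,0,0,0,0,1,0,0,0,0])

```text
time: 31.32
tool_pos: [0.443, 0.2108, 0.0769]
eef_rot: [0.265, 0.964, -0.001, -0.001]
force: [-15.5, -4.8, 24.0]
width: 0.0141
gripper_force: 76.4
```

```bash
python3 shift.py
python3 - <<'E'
from held import *
S=cam("scene");print(amber(S,[.499,-.26,.045],12))
E
```

```text
31.325 [0.443  0.2108 0.0769] [-15.47  -4.8   23.97] 0.014122430999502828
scene Lend [-0.06  0.06] 4.2
scene Larm [0.02 0.  ] 3.6
scene base [-0.05  0.  ] 1.2
top Lend [-0.    0.02] 3.6
top Larm [-0.    0.01] 2.8
top base [-0.   -0.04] 0.3
[(array([343.4, 307.1]), [338, 301, 12, 14, 91], array([ 0.4934, -0.266 ]))]
```

Holding steady at 24 N on the stops, and both vials are unchanged. Handing in.

```bash
python3 -c "
from plant import ticket
print(ticket.close_job())"
```

```text
the job is handed in; nothing more can be done
None
```

I handed the job in at about 31 s with the bar held down on its stops at 24 N, the catch flipped off, the proud vial in the nest and the finished vial in the socket; no verdict was returned, and I did not measure the stopper's depth or re-check the dish and bottle.

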